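# Pull a slipped clamp bar into line with a drift pin, then fit the bolt

## Robot

A 6-joint arm with a two-finger parallel gripper is mounted at the origin on a cart in front of the work surface, level with it; the furniture and walls round the work are solid. World frame = base frame: x ahead of the robot, y to its left, z up, the work surface at z = 0. Lengths are in m, angles in rad, forces in N, time in s.
With the tool pointing down it reaches from about 0.375 to 0.9 m from the base axis. Payload 3.1 kg.
Tool frame: the origin (TCP) lies on the centre line of the jaws, within the pads' length; the fingertips stand 14 mm ahead of it and the grasp point (between the pads) lies 5 mm behind it; y points along the fingers, z is the direction in which the jaws open and shut, and the axes are right-handed (so a half turn about y gives the same grasp; the last joint's range is limited). The gripper opens to 87 mm and grips with 3 to 60 N. Pads are 19 mm wide; open, the fingers measure 117 mm over their backs; the gripper's body (75 mm by 190 mm) begins 51 mm behind the grasp point.
Start: joints at [0.943, 0.527, 1.433, -0, 1.181, -0.178], TCP at [0.272, 0.563, 0.237] pointing down, gripper open.
Joint ranges: [-3.08, 3.08], [-0.75, 2.2], [0.22, 2.44], [-1.43, 4.57], [0, 2.65], [-2.85, 2.85]. Speed limits (rad/s): [2.79, 2.79, 3.14, 3.14, 3.14, 3.14].

## Interface

Orientations are given as a unit quaternion [x, y, z, w].
In Python, from rig import robot, vision gives the robot as it stands.
- The arm moves only by the shell command python3 -m crank 'ROWS' [FORCE]. ROWS is JSON, a list of rows, each a list of 7 numbers: the shift along the tool's x, y, z as a fraction of full scale, then the turn, a rotation vector about the tool's x, y, z as a fraction of full scale, then the gripper command: -1 is shut, 1 is fully open, values between are in proportion. In form: [[x, y, z, wx, wy, wz, grip], ...]. A call has 1 to 10 rows; each row is the pose to reach, as a shift and turn from the pose commanded when the call began, along the tool's axes at that moment, turning the shorter way round; what a row does not reach only later rows make up. Full scale, the value 1, is 50 cm for a shift and pi rad for a turn. A row lasts 1/8 s, in which the tool goes at most 62.5 mm and 10.7 degrees, less where a joint would pass 70% of its speed; a pose out of reach is approached as far as the arm can. A call with a number of a shift or a turn outside -1 to 1 is refused whole. A call with a gripper value outside its range is refused whole. The fingers move at their own pace and stop on an object; FORCE is the grip in N (left out, the last holds). Time passes only in rows, so rows that repeat a pose let the fingers close. It gives the time, the measured TCP pose, the force and the opening at its end, in the units of the state.
- robot.get_obs(): the state, without advancing time (a new reading comes with each control period).
- vision.camera(name): name is "scene" or "side" or "wrist"; returns the picture (400x640x3 uint8, blue, green, red); there is no depth.
- vision.camera_info(name): a dict with "vfov" (degrees; the focal length in pixels is half the picture's height over the tangent of half this angle, whatever the lens; pixels are square), "cx", "cy" (the principal point, pixels), "world_from_camera" (4x4, takes a point from camera to world coordinates); the wrist camera has in their place "tool_from_camera" (4x4, takes a point from camera to tool coordinates, whose origin is the TCP and whose axes are the tool frame's). Camera axes: x right, y up, looking along -z (the intrinsics and any distortion apply to the point x, -y, -z); pixel columns grow to the right and rows downward; lengths in m; the calibration is good to about 2 mm. A picture is of the moment at which its call begins: read the wrist's pose just before it. camera_info takes no time and is no camera call.
- robot.hand_in(): hands the job in, once; it reports no verdict.
The state is a dict: "time": time; "q": joint angles; "joint_velocities": joint speeds; "joint_torque": joint torques, N m; "position": TCP position; "tool_rot": TCP orientation; "ft_force": force on the tool from outside, world axes, zero at the start; "moment": the same for the moment, N m; "grip_width": finger opening in m.
Only numpy, scipy, OpenCV 4.12 (cv2) and the standard library are available. Lean on these libraries where they do the work, as an engineer would, in place of code of your own. Each camera call takes 0.05 s, during which the arm holds its last target.

## Task

The perforated bar inside the bench mount has slipped, so its holes no longer lie under the two holes in the cover. Take the drift pin from the stand, feel with its thin nose through the larger cover hole for a hole of the bar, draw the bar into line and press the pin gently home until its collar lies on the cover; then fit the bolt fully home in the smaller hole and leave both in place. Do not force either part (some 20 N is plenty), and leave the other things on the bench alone.

Things in the scene. Friction and masses are not known exactly. Their poses are not given: they have to be found in the camera images.
- mount: Bench mount, fixed: grey box 66 (x) x 190 (y) mm on a 90 x 210 x 8 mm foot, closed by a flat aluminium cover 8 mm thick whose upper face is 68 mm above the worktop. Origin at the centre of the underside, z up, y along its length. Two round through holes on the cover's centre line: pin hole at y = +50 mm, bolt hole at y = -50 mm. Inside lies a perforated bar (see bar_face).
- pin_hole (a point): Centre of the larger (17.5 mm) cover hole, at the cover's upper face; axes as the mount.
- bar_face (a point): Fixed point under the pin hole's centre, at the height of the hidden steel bar's upper face, 9 mm below the cover's. Bar 10 mm thick, seven 13 mm through holes along the mount's y at 20 mm pitch, empty below; slides only along y, about 4 N friction. At first solid bar is here: one hole's centre is 7.5 to 10 mm off towards +y or -y (not known), the next 10 to 12.5 mm off opposite.
- bolt_hole (a point): Centre of the smaller (13 mm) cover hole, at the cover's upper face; axes as the mount. It is 100 mm (5 bar pitches) from the pin hole, so when a bar hole is centred under the pin hole, another is under this one.
- rack: White stand 56 (x) x 130 (y) x 56 (z) mm, fixed, with two 17.5 mm through holes at y = +32 and -32 mm; drift pin and bolt stand in them upright, either one in either hole, on its upper face. Origin at the centre of the underside.
- drift: Steel drift pin. Origin on its axis at the underside of its round collar (26 mm wide, 4 thick), z up. Above it a square dark handle 20 x 20 mm, sides along x and y, up to 46 mm. Below, down from the origin: pilot 16 mm wide to 5 mm, chamfer to 12 mm wide at 7, shank to 19, taper from 12 to 4 mm wide at 35, then nose 4 mm wide to the tip at 45 mm. Home when the collar lies on the cover.
- bolt: Plain push-in bolt with a black round fluted head 24 mm wide and 26 mm high; no thread. Origin on its axis at the underside of the head, z up. Steel shank 10 mm wide, 28 mm long below the origin, the last 4 mm tapered to 6 mm. Home when the head lies on the cover.
- petri_dish: Bystander: covered flat dish 70 mm wide, 15 mm high.
- timer: Bystander: white bench timer 66 x 66 x 20 mm.
- vial: Bystander: capped glass vial 27 mm wide, 61 mm high.
- tape_roll: Bystander: roll of tape 70 mm wide, 20 mm high, lying flat.
There are look-alikes about, which are no part of the job. What is shaped like the rack but yellow is not meant.

How it is judged:
By the outcome, as a careful person would: the job done as asked, in the order asked, and still so for the second after the job is handed in, with the robot touching nothing.
It also fails if it takes over 58 s, if anything falls off the work surface, if the arm or the gripper's body presses on something with over 40 N, if the wrist force passes 120 N, or if a joint passes its speed limit or range.

## Working session

There is one attempt and no reset: what is moved stays moved. The work goes in short steps, Python scripts to look and compute and a shell command to move; the robot and the scene stay as the last step left them, time stands still between calls to the robot, and variables do not carry over. Pictures are saved under pics/ and viewed, and the job is handed in when it is done.

```bash
ls; mkdir -p pics
python3 - <<'E'
from rig import robot, vision
import cv2, numpy as np
np.set_printoptions(precision=4,suppress=True)
print(robot.get_obs())
for n in ["scene","side","wrist"]:
    print(n,vision.camera_info(n)); cv2.imwrite(f"pics/{n}0.png",vision.camera(n))
print(robot.get_obs()["time"])
E
```

```text
pics
{'time': 0.0, 'q': array([ 0.9425,  0.5285,  1.4339,  0.    ,  1.1814, -0.1785]), 'joint_velocities': array([ 0.0007, -0.0007,  0.0004, -0.0001,  0.0017, -0.0008]), 'joint_torque': array([  0.0006, -44.004 , -17.6592,   0.0636,   0.0581,  -0.0002]), 'position': array([0.2713, 0.5623, 0.2356]), 'tool_rot': array([ 0.69  , -0.158 ,  0.1574, -0.6886]), 'ft_force': array([ 0.0587, -0.3527, -0.2057]), 'moment': array([0.0165, 0.0241, 0.003 ]), 'grip_width': 0.0870013155910863}
scene {'vfov': 55.56158788709149, 'cx': 323.3193996287076, 'cy': 203.67352595595787, 'world_from_camera': array([[-0.8205,  0.2604, -0.5088, -0.0333],
       [-0.5715, -0.3869,  0.7236,  0.8332],
       [-0.0084,  0.8846,  0.4663,  0.6252],
       [ 0.    ,  0.    ,  0.    ,  1.    ]])}
side {'vfov': 49.839803286535705, 'cx': 311.5743628357145, 'cy': 203.45875363943776, 'world_from_camera': array([[-0.9761,  0.108 , -0.1885,  0.3249],
       [-0.2172, -0.4946,  0.8415,  1.0299],
       [-0.0023,  0.8624,  0.5063,  0.694 ],
       [ 0.    ,  0.    ,  0.    ,  1.    ]])}
wrist {'vfov': 59.17411085709148, 'cx': 317.4454030951597, 'cy': 202.61153673916334, 'tool_from_camera': array([[ 0.001 , -0.9599, -0.2802, -0.0775],
       [-0.    ,  0.2802, -0.9599, -0.1474],
       [ 1.    ,  0.001 ,  0.0003,  0.0001],
       [ 0.    ,  0.    ,  0.    ,  1.    ]])}
0.15
```

View pics/scene0.png

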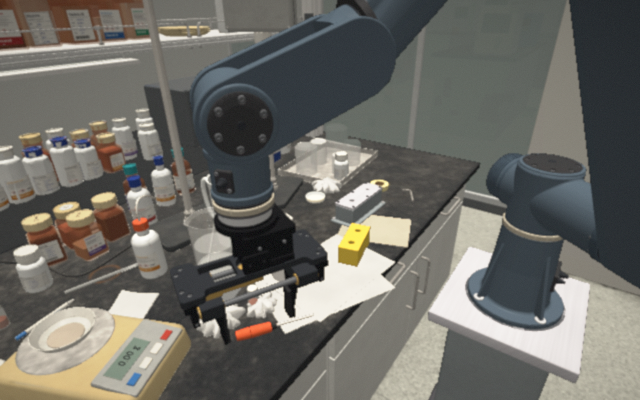

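View pics/side0.png

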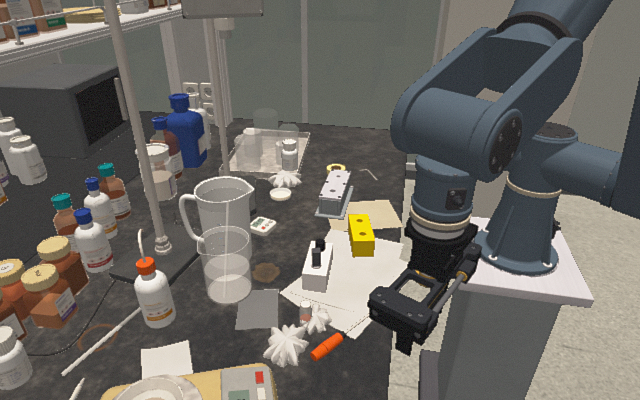

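View pics/wrist0.png

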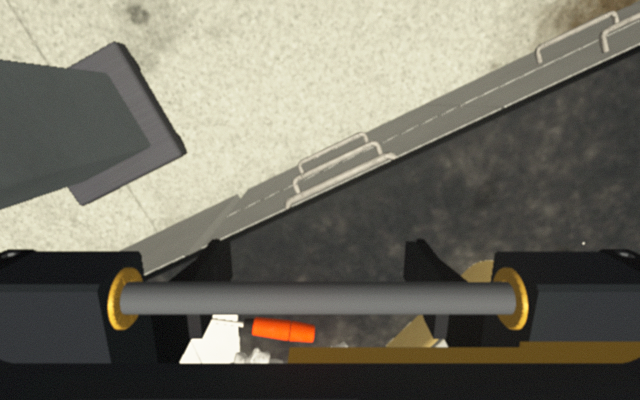

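```bash
cat > h.py <<'E'
from rig import robot, vision
import cv2, numpy as np
from scipy.spatial.transform import Rotation as R
np.set_printoptions(precision=4,suppress=True)
def T_of(n,obs=None):
    i=vision.camera_info(n)
    if n!="wrist": return i,np.array(i["world_from_camera"])
    o=obs or robot.get_obs(); T=np.eye(4); T[:3,:3]=R.from_quat(o["tool_rot"]).as_matrix(); T[:3,3]=o["position"]
    return i,T@np.array(i["tool_from_camera"])
def ray(n,u,v,obs=None):
    i,T=T_of(n,obs); f=200/np.tan(np.radians(i["vfov"]/2))
    d=T[:3,:3]@np.array([(u-i["cx"])/f,-(v-i["cy"])/f,-1]); return T[:3,3],d/np.linalg.norm(d)
def onz(n,u,v,z,obs=None):
    p,d=ray(n,u,v,obs); return p+d*(z-p[2])/d[2]
def proj(n,P,obs=None):
    i,T=T_of(n,obs); f=200/np.tan(np.radians(i["vfov"]/2)); c=np.linalg.inv(T)@np.append(P,1)
    return np.array([i["cx"]+f*c[0]/-c[2], i["cy"]-f*c[1]/-c[2]])
E
python3 - <<'E'
import cv2
a=cv2.imread('pics/side0.png')[150:310,260:420]
cv2.imwrite('pics/sidec.png',cv2.resize(a,(600,600),interpolation=cv2.INTER_CUBIC)[:600])
a=cv2.imread('pics/scene0.png')[150:310,300:460]
cv2.imwrite('pics/scenec.png',cv2.resize(a,(600,600),interpolation=cv2.INTER_CUBIC))
E
```

```text
(no output)
```

View pics/sidec.png

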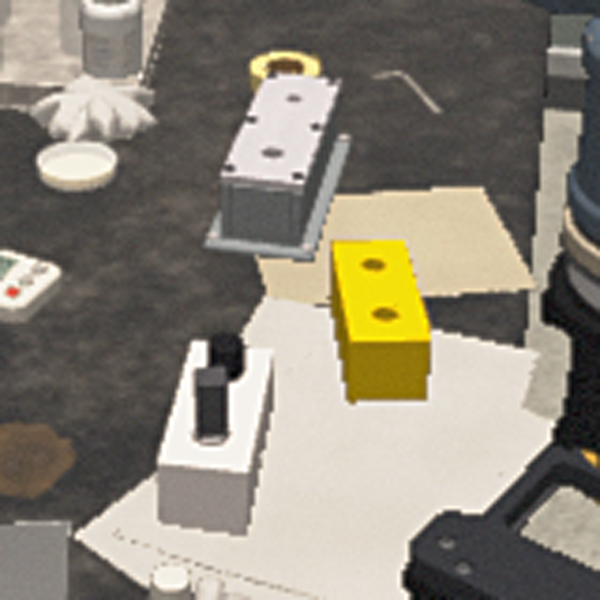

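View pics/scenec.png

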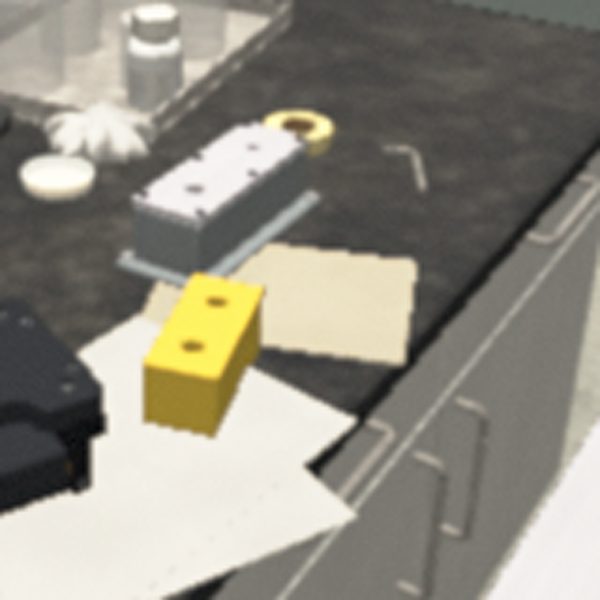

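Run:
```python
from h import *
s=lambda x,y:(260+x/3.75-.5,150+y/3.75-.5)
c=lambda x,y:(300+x/3.75-.5,150+y/3.75-.5)
for p in [(190,342),(273,350),(250,470),(160,462)]: print("rack",onz("side",*s(*p),.056))
print("drift collar",onz("side",*s(211,434),.058))
print("drift top",onz("side",*s(213,375),.056+.046))
print("bolt top",onz("side",*s(227,342),.056+.026))
for p in [(272,153),(293,98)]: print("mount holes side",onz("side",*s(*p),.068))
for p in [(195,189),(253,147)]: print("mount holes scene",onz("scene",*c(*p),.068))
for p in [(385,314),(373,264)]: print("yellow side",onz("side",*s(*p),.056))
o=robot.get_obs();print(R.from_quat(o["tool_rot"]).as_matrix())
```

```text
rack [0.5251 0.1534 0.056 ]
rack [0.4683 0.1505 0.056 ]
rack [0.4599 0.2765 0.056 ]
rack [0.5152 0.2809 0.056 ]
drift collar [0.4898 0.25   0.058 ]
drift top [0.4892 0.2476 0.102 ]
bolt top [0.4933 0.184  0.082 ]
mount holes side [ 0.5144 -0.1007  0.068 ]
mount holes side [ 0.5143 -0.2016  0.068 ]
mount holes scene [ 0.5146 -0.1032  0.068 ]
mount holes scene [ 0.5141 -0.2037  0.068 ]
yellow side [0.3995 0.0915 0.056 ]
yellow side [0.4158 0.0288 0.056 ]
[[ 0.9005 -0.001   0.4348]
 [-0.4348 -0.0014  0.9005]
 [-0.0003 -1.     -0.0017]]
```

Run:
```python
from h import *
for p in [(228,290),(204,290),(251,290),(265,245)]: print(p,onz("side",*p,0))
print(proj("side",[.49,.217,.2]))
```

```text
(228, 290) [0.6889 0.3148 0.    ]
(204, 290) [0.7446 0.327  0.    ]
(251, 290) [0.6355 0.303  0.    ]
(265, 245) [0.6589 0.1227 0.    ]
[318.9415 206.1633]
```

```bash
python3 -m crank '[[0.696,0,-0.43,0,-0.167,0,0],[0.696,0,-0.43,0,-0.167,0,0],[0.696,0,-0.43,0,-0.167,0,0],[0.696,0,-0.43,0,-0.167,0,0],[0.696,0,-0.43,0,-0.167,0,0],[0.696,0,-0.43,0,-0.167,0,0],[0.696,0,-0.43,0,-0.167,0,0],[0.696,0,-0.43,0,-0.167,0,0],[0.696,0,-0.43,0,-0.167,0,0],[0.696,0,-0.43,0,-0.167,0,0]]' 30
python3 - <<'E'
from h import *
o=robot.get_obs(); cv2.imwrite("pics/w1.png",vision.camera("wrist"))
print(o["position"],o["tool_rot"],R.from_quat(o["tool_rot"]).as_matrix(),o["q"],o["grip_width"])
E
```

```text
time: 1.4
position: [0.4906, 0.219, 0.2364]
tool_rot: [-0.707, -0.027, 0.027, 0.707]
ft_force: [-0.8, -0.8, -0.3]
grip_width: 0.0436
[0.4906 0.219  0.2364] [-0.7065 -0.0268  0.0274  0.7067] [[ 0.9971 -0.0008 -0.0766]
 [ 0.0766  0.0002  0.9971]
 [-0.0008 -1.      0.0002]] [ 0.2116  0.4102  1.6524  0.0004  1.0797 -1.436 ] 0.04358191082684931
```

View pics/w1.png

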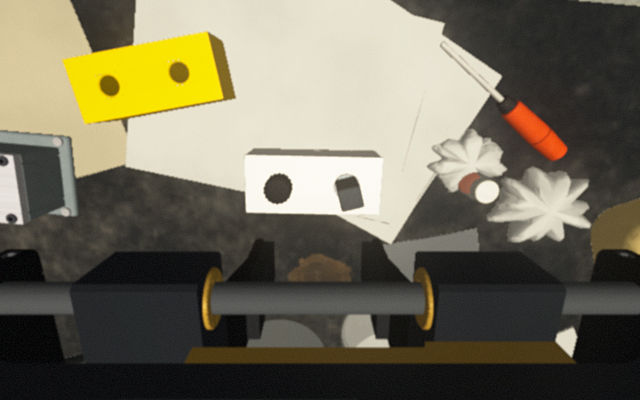

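Run:
```python
import cv2
a=cv2.imread('pics/w1.png')[135:235,235:395]
cv2.imwrite('pics/w1c.png',cv2.resize(a,(800,500),interpolation=cv2.INTER_CUBIC))
```

```text
(no output)
```

View pics/w1c.png

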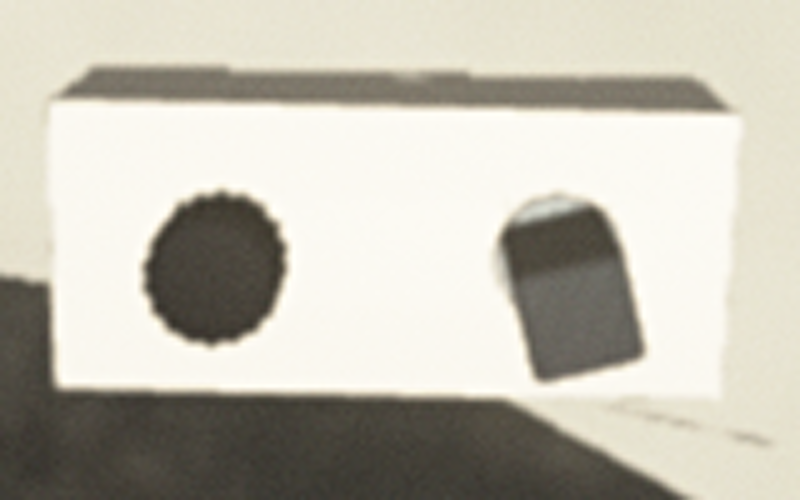

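Run:
```python
from h import *
o=robot.get_obs()
w=lambda x,y,z:onz("wrist",235+x/5-.4,135+y/5-.4,z,o)
hc=[w(*p,.102) for p in [(515,280),(621,262),(645,353),(540,380)]]
for p in hc: print("handle",p)
print("centre",np.mean(hc,0))
for i in range(4):
    d=hc[(i+1)%4]-hc[i]; print(np.linalg.norm(d),np.degrees(np.arctan2(d[1],d[0])))
print("bolt top",w(216,268,.082))
for p in [(50,98),(740,115),(722,399),(55,387)]: print("rack",w(*p,.056))
```

```text
handle [0.4839 0.2355 0.102 ]
handle [0.4795 0.2526 0.102 ]
handle [0.4948 0.2583 0.102 ]
handle [0.5008 0.2413 0.102 ]
centre [0.4897 0.247  0.102 ]
0.01766170450143048 104.31795484333239
0.016272441493095913 20.49072582474614
0.018075565474010333 -70.4756670188389
0.017874071322765524 -161.156144876833
bolt top [0.4907 0.1843 0.082 ]
rack [0.4671 0.1495 0.056 ]
rack [0.4605 0.2781 0.056 ]
rack [0.5162 0.2817 0.056 ]
rack [0.5237 0.1515 0.056 ]
```

```bash
python3 -m crank '[[0.003,0.1,0.056,0,-0.081,0,0],[0.003,0.15,0.056,0,-0.081,0,0],[0.003,0.25,0.056,0,-0.081,0,0],[0.003,0.316,0.056,0,-0.081,0,0],[0.003,0.316,0.056,0,-0.081,0,0],[0.003,0.316,0.056,0,-0.081,0,-1],[0.003,0.316,0.056,0,-0.081,0,-1],[0.003,0.316,0.056,0,-0.081,0,-1],[0.003,0.316,0.056,0,-0.081,0,-1]]' 40
python3 - <<'E'
from h import *
o=robot.get_obs(); cv2.imwrite("pics/s2.png",cv2.resize(vision.camera("side")[180:300,260:400],(700,600)))
print(o)
E
```

```text
time: 2.58
position: [0.4917, 0.2463, 0.0799]
tool_rot: [-0.697, -0.117, 0.115, 0.698]
ft_force: [-0.9, 0.7, 5.4]
grip_width: 0.0199
{'time': 2.575, 'q': array([ 0.2609,  0.66  ,  1.7483,  0.0005,  0.7309, -1.6393]), 'joint_velocities': array([ 0.0005,  0.0011, -0.0007, -0.0003,  0.0043,  0.0004]), 'joint_torque': array([ -0.6503, -38.6223,  -9.0738,  -0.249 ,  -0.1117,   0.0026]), 'position': array([0.4917, 0.2463, 0.0799]), 'tool_rot': array([-0.6974, -0.1166,  0.115 ,  0.6978]), 'ft_force': array([-0.8985,  0.7081,  5.3877]), 'moment': array([0.1719, 0.2008, 0.0278]), 'grip_width': 0.01987254742562219}
```

View pics/s2.png

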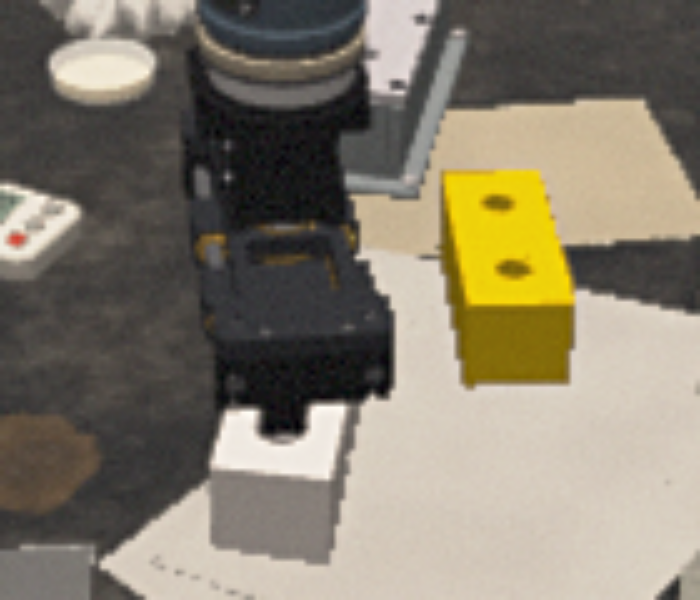

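```bash
python3 -m crank '[[0,-0.1,0,0,0,0,-1],[0,-0.2,0,0,0,0,-1],[0,-0.34,0,0,0,0,-1],[-0.148,-0.34,-0.787,0,0.105,0,-1],[-0.148,-0.34,-0.787,0,0.105,0,-1],[-0.148,-0.34,-0.787,0,0.105,0,-1],[-0.148,-0.34,-0.787,0,0.105,0,-1],[-0.148,-0.34,-0.787,0,0.105,0,-1],[-0.148,-0.34,-0.787,0,0.105,0,-1],[-0.148,-0.34,-0.787,0,0.105,0,-1]]' 40; python3 -m crank '[[0,0,0,0,0,0,-1],[0,0,0,0,0,0,-1]]'
python3 - <<'E'
from h import *
o=robot.get_obs(); cv2.imwrite("pics/w3.png",vision.camera("wrist"))
cv2.imwrite("pics/s3.png",vision.camera("side"))
print(o, R.from_quat(o["tool_rot"]).as_matrix())
E
```

```text
time: 3.88
position: [0.5483, -0.1543, 0.2484]
tool_rot: [0.708, -0.001, 0.002, -0.707]
ft_force: [-0.0, 0.2, -1.4]
grip_width: 0.0196
time: 4.12
position: [0.5474, -0.1494, 0.2481]
tool_rot: [-0.707, 0.001, 0.0, 0.708]
ft_force: [-0.3, -0.9, -1.8]
grip_width: 0.0199
{'time': 4.125, 'q': array([-0.4636,  0.437 ,  1.565 ,  0.0005,  1.1416, -2.034 ]), 'joint_velocities': array([ 0.0217, -0.0044,  0.0051, -0.0017, -0.0028,  0.    ]), 'joint_torque': array([ -0.7958, -39.8857, -17.9093,  -0.1066,   0.0119,  -0.0008]), 'position': array([ 0.5474, -0.1494,  0.2481]), 'tool_rot': array([-0.7066,  0.0008,  0.0004,  0.7076]), 'ft_force': array([-0.3211, -0.9182, -1.7714]), 'moment': array([ 0.0531, -0.0014,  0.0047]), 'grip_width': 0.019876235947319628} [[ 1.     -0.0016  0.0006]
 [-0.0006  0.0013  1.    ]
 [-0.0016 -1.      0.0013]]
```

View pics/w3.png

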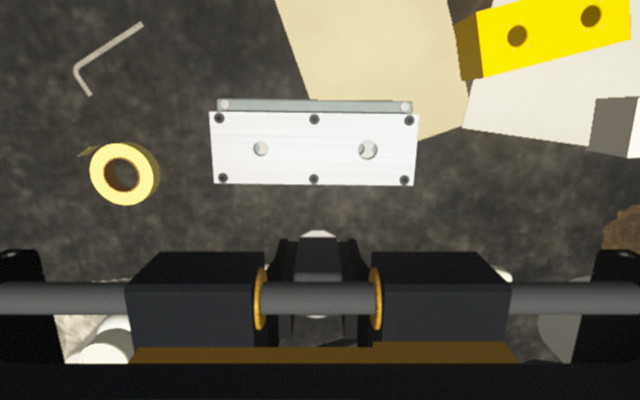

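View pics/s3.png

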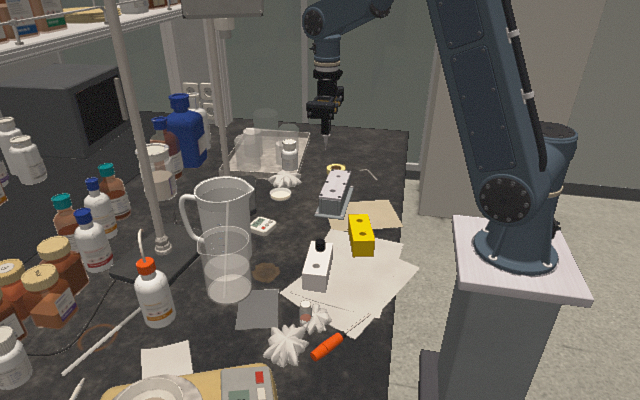

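Run:
```python
import cv2
a=cv2.imread('pics/w3.png')
cv2.imwrite('pics/w3c.png',cv2.resize(a[90:200,200:430],(800,383),interpolation=cv2.INTER_CUBIC))
cv2.imwrite('pics/w3d.png',cv2.resize(a[130:170,340:400],(750,500),interpolation=cv2.INTER_CUBIC))
```

```text
(no output)
```

View pics/w3c.png

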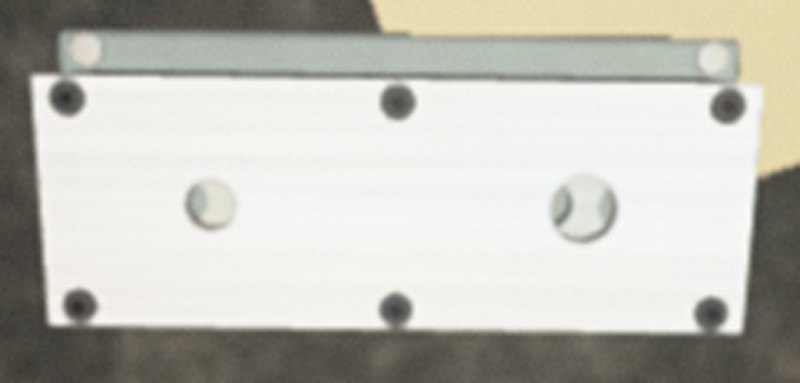

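View pics/w3d.png

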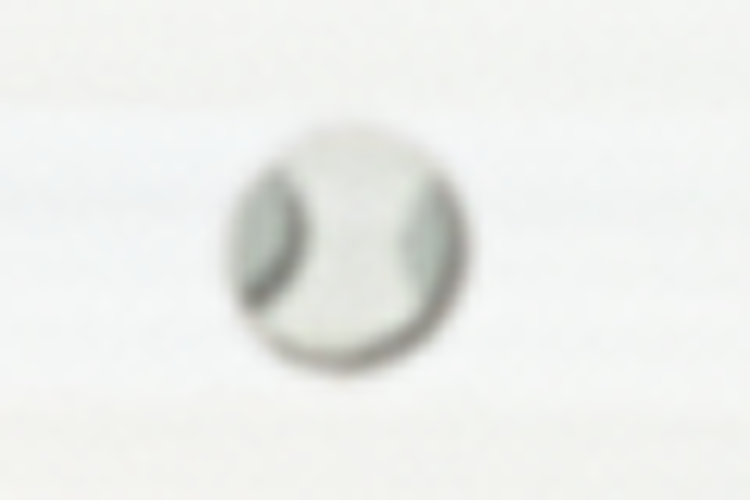

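Run:
```python
from h import *
o=robot.get_obs()
o["position"]=np.array([0.5474,-0.1494,0.2481]); o["tool_rot"]=np.array([-0.7066,0.0008,0.0004,0.7076])
w=lambda x,y,z:onz("wrist",340+x/12.5-.46,130+y/12.5-.46,z,o)
print("hole L,R",w(230,247,.068),w(470,247,.068),"T,B",w(350,122,.068),w(350,375,.068))
print("bar edges",w(305,235,.059),w(402,245,.059))
v=lambda x,y,z:onz("wrist",200+x/3.478-.36,90+y/3.478-.36,z,o)
print("bolt",v(211,204,.068)," pin",v(583,208,.068))
for p in [(32,74),(763,87),(743,332),(49,325)]: print("cover",v(*p,.068))
for p in [(68,98),(727,105),(711,313),(80,305)]: print("screw",v(*p,.068))
# side view of pin tip
cv2.imwrite('pics/s3c.png',cv2.resize(cv2.imread('pics/s3.png')[60:220,260:420],(600,600),interpolation=cv2.INTER_CUBIC))
```

```text
hole L,R [ 0.5139 -0.1113  0.068 ] [ 0.5139 -0.0935  0.068 ] T,B [ 0.5047 -0.1028  0.068 ] [ 0.5234 -0.102   0.068 ]
bar edges [ 0.5142 -0.1046  0.059 ] [ 0.5149 -0.0972  0.059 ]
bolt [ 0.5128 -0.2018  0.068 ]  pin [ 0.514  -0.1027  0.068 ]
cover [ 0.4792 -0.2466  0.068 ]
cover [ 0.4827 -0.0571  0.068 ]
cover [ 0.548  -0.0574  0.068 ]
cover [ 0.5457 -0.2477  0.068 ]
screw [ 0.4852 -0.2377  0.068 ]
screw [ 0.4873 -0.0661  0.068 ]
screw [ 0.5427 -0.0666  0.068 ]
screw [ 0.5402 -0.2388  0.068 ]
```

View pics/s3c.png

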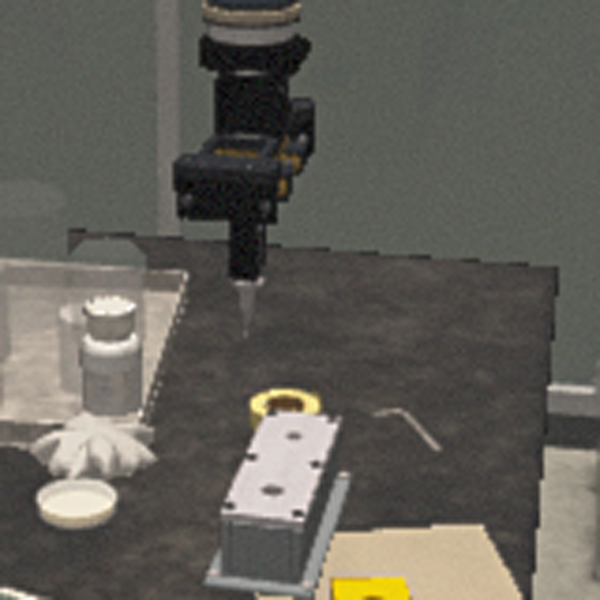

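Run:
```python
from h import *
o=robot.get_obs(); print(o["position"])
Rm=R.from_quat(o["tool_rot"]).as_matrix()
for dx in (-.003,-.0017,0,.0017):
  print(dx,[proj("wrist",o["position"]+Rm@np.array([dx,d,0]),o) for d in (.067,.0235,.018)])
cv2.imwrite("pics/sc3.png",vision.camera("scene"))
a=cv2.imread('pics/w3.png')
cv2.imwrite('pics/w3e.png',cv2.resize(a[215:335,255:385],(650,600),interpolation=cv2.INTER_CUBIC))
for n in("side","scene"):print(n,proj(n,o["position"]+Rm@np.array([-.0017,.067,0])))
```

```text
[ 0.5477 -0.1488  0.2483]
-0.003 [array([317.0736, 220.2461]), array([316.9695, 247.4554]), array([316.9529, 251.7968])]
-0.0017 [array([317.0762, 222.1545]), array([316.9728, 249.7406]), array([316.9564, 254.1402])]
0 [array([317.0795, 224.6409]), array([316.9773, 252.7153]), array([316.961 , 257.1903])]
0.0017 [array([317.0829, 227.1168]), array([316.9816, 255.6747]), array([316.9655, 260.2244])]
side [325.3742 148.6016]
scene [351.3984 160.4239]
```

View pics/w3e.png

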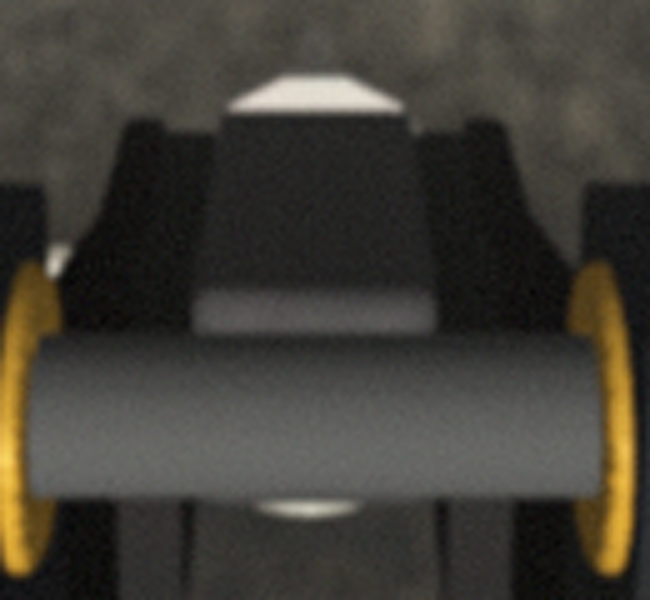

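View pics/sc3.png

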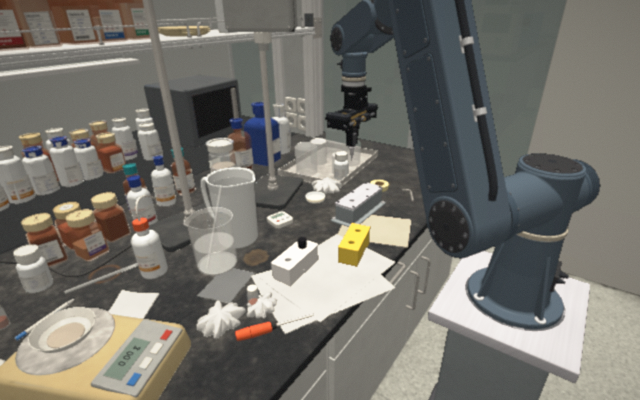

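Run:
```python
from h import *
o=robot.get_obs()
a=cv2.imread('pics/w3.png')[212:240,300:334].astype(float)
a=np.clip((a-40)*3,0,255).astype('uint8')
cv2.imwrite('pics/w3t.png',cv2.resize(a,(680,560),interpolation=cv2.INTER_CUBIC))
o["position"]=np.array([0.5474,-0.1494,0.2481]); o["tool_rot"]=np.array([-0.7066,0.0008,0.0004,0.7076])
Rm=R.from_quat(o["tool_rot"]).as_matrix()
def solve(row,d,off):
  f=lambda c:proj("wrist",o["position"]+Rm@np.array([c+off,d,0]),o)[1]-row
  from scipy.optimize import brentq
  return brentq(f,-.02,.02)
for r,d,off in [(229.0,.0239,-.013),(237.3,.0199,-.010),(272.8,-.0221,-.010)]: print(solve(r,d,off))
```

```text
-0.00016490551498982484
-0.0001631007361238336
-0.0020682918844054606
```

View pics/w3t.png

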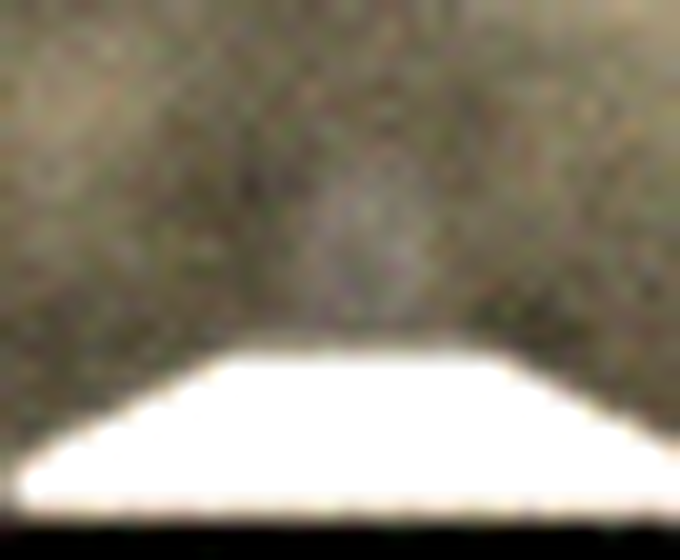

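```bash
python3 -m crank '[[-0.065,0.1,0.0806,0,0,0,-1],[-0.065,0.196,0.0806,0,0,0,-1],[-0.065,0.196,0.0806,0,0,0,-1],[-0.065,0.196,0.0806,0,0,0,-1]]'
python3 - <<'E'
from h import *
o=robot.get_obs(); a=vision.camera("wrist");b=vision.camera("side");c=vision.camera("scene")
cv2.imwrite("pics/w4.png",a);cv2.imwrite("pics/s4.png",b);cv2.imwrite("pics/c4.png",c)
u=lambda im,x,y:cv2.resize(im[y:y+70,x:x+70],(400,400),interpolation=cv2.INTER_CUBIC)
cv2.imwrite("pics/m4.png",np.hstack([u(b,300,140),u(c,335,160)]))
print(o["position"],o["tool_rot"],o["ft_force"],o["moment"],o["time"])
E
```

```text
time: 4.78
position: [0.5176, -0.1105, 0.1521]
tool_rot: [0.708, 0.001, 0.001, -0.707]
ft_force: [2.4, -0.4, -1.1]
grip_width: 0.0198
[ 0.5176 -0.1105  0.1521] [ 0.7077  0.0013  0.001  -0.7065] [ 2.4366 -0.3887 -1.1209] [0.0436 0.0197 0.0046] 4.775
```

View pics/m4.png

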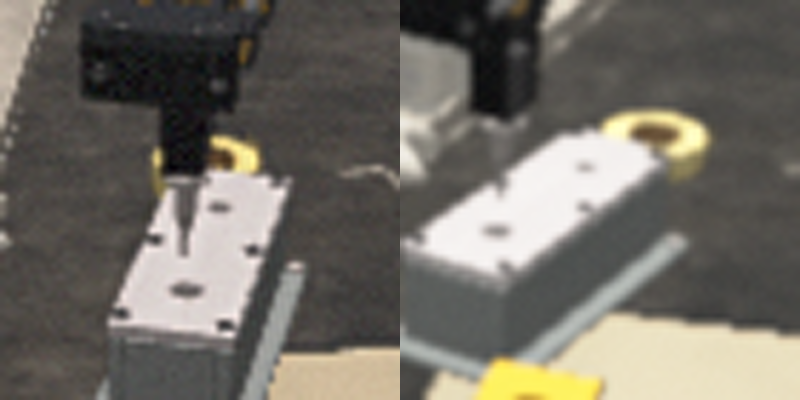

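View pics/w4.png

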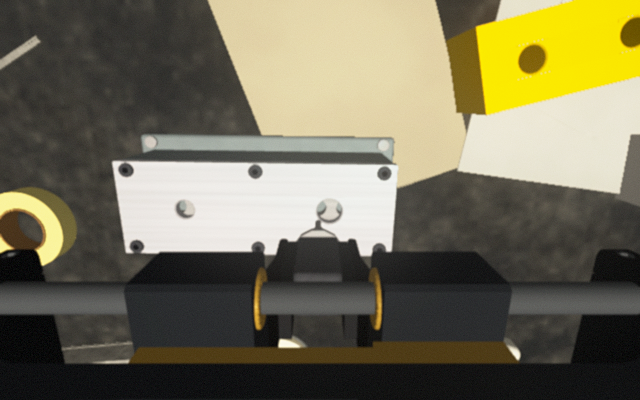

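Run:
```python
from h import *
a=cv2.imread('pics/w4.png')
cv2.imwrite('pics/w4c.png',cv2.resize(a[190:245,285:365],(800,550),interpolation=cv2.INTER_CUBIC))
o=robot.get_obs();print(o["position"],o["ft_force"])
s=ray("side",331.9,183.9); c=ray("scene",352.4,192.8)
A=[];b=[]
for p,d in (s,c):
    M=np.eye(3)-np.outer(d,d);A.append(M);b.append(M@p)
print(np.linalg.lstsq(np.vstack(A),np.hstack(b),rcond=None)[:2])
```

```text
[ 0.5179 -0.1111  0.1528] [ 0.5636 -0.5269 -1.4849]
(array([ 0.517 , -0.1109,  0.087 ]), array([0.]))
```

View pics/w4c.png

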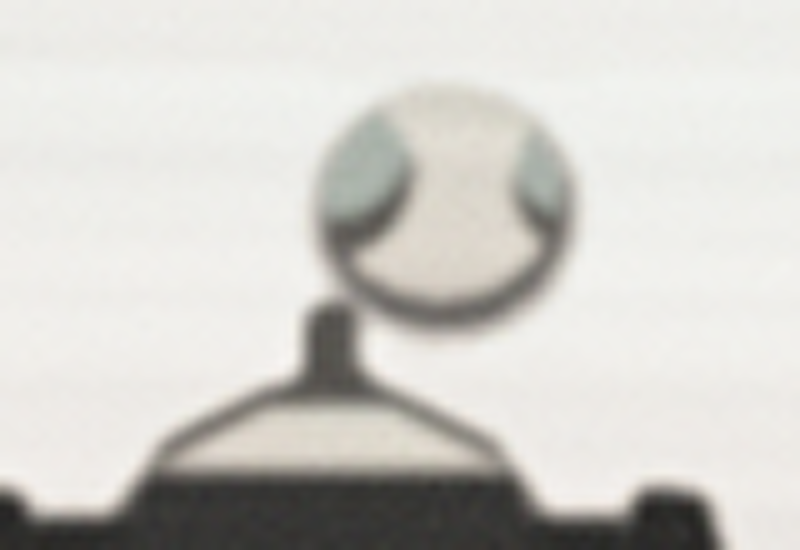

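```bash
cat >> h.py <<'E'
def pix(x,y,x0,y0,s): return x0+(x+.5)/s-.5, y0+(y+.5)/s-.5
E
python3 - <<'E'
from h import *
o=robot.get_obs(); o["position"]=np.array([.5178,-.1109,.1525]); o["tool_rot"]=np.array([0.7077,0.0013,0.001,-0.7065])
w=lambda x,y,z:onz("wrist",*pix(x,y,285,190,10),z,o)
zt=.1525-.069
print("tip front",w(332,303,zt),"nose sides",w(307,330,zt),w(357,330,zt))
print("hole L R T B",w(315,205,.068),w(577,205,.068),w(446,83,.068),w(446,330,.068))
print("bar edges",w(412,178,.059),w(515,180,.059))
print([robot.get_obs()["position"] for _ in range(3)])
E
```

```text
tip front [ 0.5154 -0.1106  0.0835] nose sides [ 0.5173 -0.1122  0.0835] [ 0.5173 -0.109   0.0835]
hole L R T B [ 0.5137 -0.1118  0.068 ] [ 0.5137 -0.0937  0.068 ] [ 0.505  -0.1028  0.068 ] [ 0.5228 -0.1027  0.068 ]
bar edges [ 0.5145 -0.1049  0.059 ] [ 0.5147 -0.0975  0.059 ]
[array([ 0.5179, -0.1111,  0.1528]), array([ 0.5179, -0.1111,  0.1528]), array([ 0.5179, -0.1111,  0.1528])]
```

```bash
python3 -m crank '[[-0.007,0,0.0052,0,0,0,-1],[-0.007,0,0.0052,0,0,0,-1],[-0.007,0.02,0.0052,0,0,0,-1],[-0.007,0.03,0.0052,0,0,0,-1],[-0.007,0.04,0.0052,0,0,0,-1],[-0.007,0.046,0.0052,0,0,0,-1],[-0.007,0.046,0.0052,0,0,0,-1]]'
python3 - <<'E'
from h import *
o=robot.get_obs(); a=vision.camera("wrist");b=vision.camera("side");c=vision.camera("scene")
u=lambda im,x,y:cv2.resize(im[y:y+70,x:x+70],(400,400),interpolation=cv2.INTER_CUBIC)
cv2.imwrite("pics/m5.png",np.hstack([u(a,285,190),u(b,300,140)]))
print(o["position"],o["tool_rot"],o["ft_force"],o["moment"],o["time"])
E
```

```text
time: 5.8
position: [0.5123, -0.1075, 0.1272]
tool_rot: [-0.707, 0.0, -0.0, 0.707]
ft_force: [0.1, 0.0, -1.5]
grip_width: 0.0199
[ 0.5123 -0.1075  0.1272] [-0.7071  0.0003 -0.0001  0.7071] [ 0.0955  0.0486 -1.4845] [ 0.0006 -0.052  -0.0216] 5.8
```

View pics/m5.png

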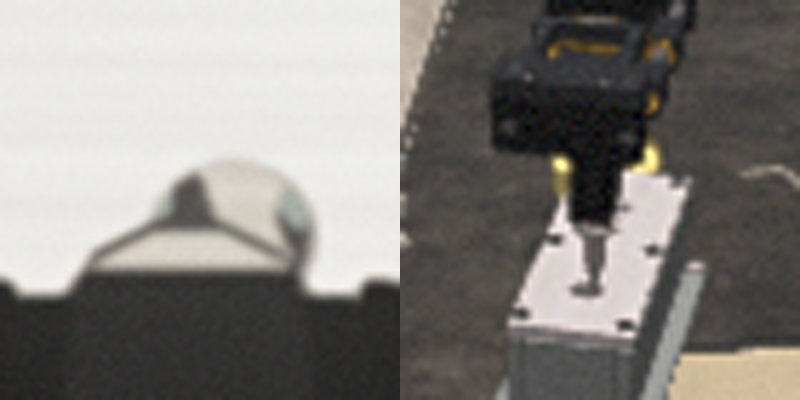

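```bash
python3 -m crank '[[0.004,0,-0.002,0,0,0,-1],[0.004,0.003,-0.002,0,0,0,-1],[0.004,0.006,-0.002,0,0,0,-1],[0.004,0.01,-0.002,0,0,0,-1],[0.004,0.012,-0.002,0,0,0,-1],[0.004,0.012,-0.002,0,0,0,-1]]'
python3 - <<'E'
from h import *
o=robot.get_obs(); a=vision.camera("wrist")
u=lambda im,x,y:cv2.resize(im[y:y+70,x:x+70],(400,400),interpolation=cv2.INTER_CUBIC)
cv2.imwrite("pics/m6.png",u(a,285,190))
print(o["position"],o["tool_rot"],o["ft_force"],o["moment"],o["time"])
E
```

```text
time: 6.7
position: [0.5142, -0.1083, 0.1214]
tool_rot: [-0.707, 0.0, -0.0, 0.707]
ft_force: [-0.9, 0.5, -2.0]
grip_width: 0.0197
[ 0.5142 -0.1083  0.1214] [-0.707   0.0003 -0.0001  0.7072] [-0.9108  0.4572 -1.9921] [0.0568 0.0289 0.0399] 6.7
```

View pics/m6.png

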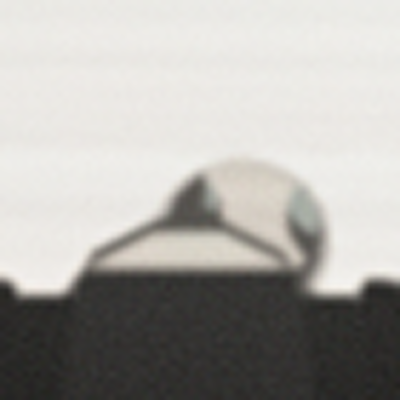

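```bash
python3 -m crank '[[0,0,0.003,0,0,0,-1],[0,0,0.006,0,0,0,-1],[0,0,0.009,0,0,0,-1],[0,0,0.012,0,0,0,-1],[0,0,0.015,0,0,0,-1],[0,0,0.0178,0,0,0,-1],[0,0,0.0178,0,0,0,-1]]'
python3 - <<'E'
from h import *
o=robot.get_obs(); a=vision.camera("wrist")
u=lambda im,x,y:cv2.resize(im[y:y+70,x:x+100],(600,420),interpolation=cv2.INTER_CUBIC)
cv2.imwrite("pics/m7.png",np.vstack([u(a,285,170),u(a,140,170)]))
print(o["position"],o["tool_rot"],o["ft_force"],o["moment"],o["time"],o["grip_width"])
E
```

```text
time: 7.62
position: [0.5144, -0.0994, 0.1216]
tool_rot: [0.707, -0.0, 0.0, -0.707]
ft_force: [0.1, -3.3, -2.4]
grip_width: 0.0198
[ 0.5144 -0.0994  0.1216] [ 0.7071 -0.      0.0003 -0.7071] [ 0.1124 -3.2576 -2.3834] [-0.8176  0.0896 -0.0008] 7.625 0.01984315790221977
```

View pics/m7.png

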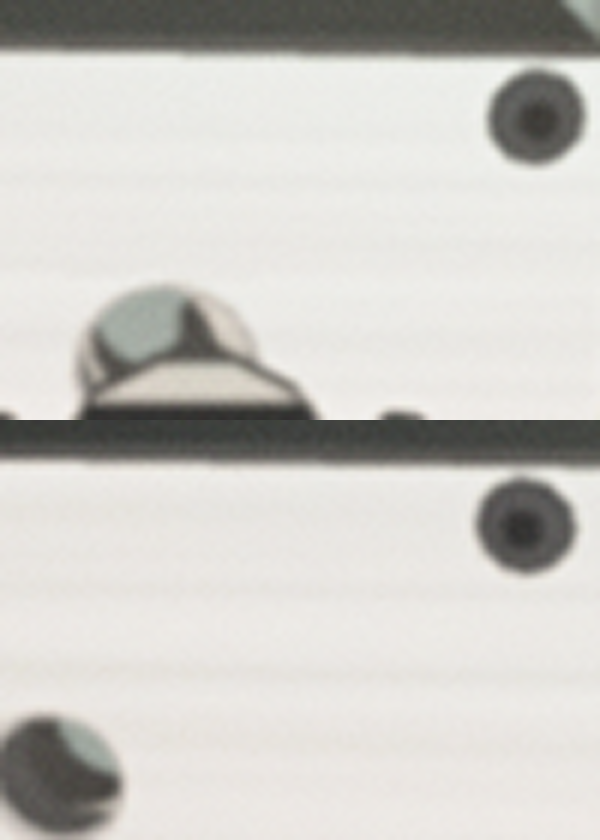

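```bash
python3 -m crank '[[0,0,-0.0076,0,0,0,-1],[0,0.006,-0.0076,0,0,0,-1],[0,0.012,-0.0076,0,0,0,-1],[0,0.018,-0.0076,0,0,0,-1],[0,0.024,-0.0076,0,0,0,-1],[0,0.03,-0.0076,0,0,0,-1],[0,0.03,-0.0076,0,0,0,-1]]'
python3 - <<'E'
from h import *
o=robot.get_obs(); a=vision.camera("wrist")
u=lambda im,x,y:cv2.resize(im[y:y+70,x:x+100],(600,420),interpolation=cv2.INTER_CUBIC)
cv2.imwrite("pics/m8.png",u(a,270,190))
print(o["position"],o["tool_rot"],o["ft_force"],o["moment"],o["time"],o["grip_width"])
E
```

```text
time: 8.55
position: [0.5142, -0.1033, 0.1063]
tool_rot: [-0.707, 0.0, -0.0, 0.707]
ft_force: [0.5, -0.3, -1.2]
grip_width: 0.0198
[ 0.5142 -0.1033  0.1063] [-0.707   0.0004 -0.0001  0.7072] [ 0.4719 -0.307  -1.1618] [ 0.0467  0.0442 -0.0524] 8.55 0.019812101587853348
```

View pics/m8.png

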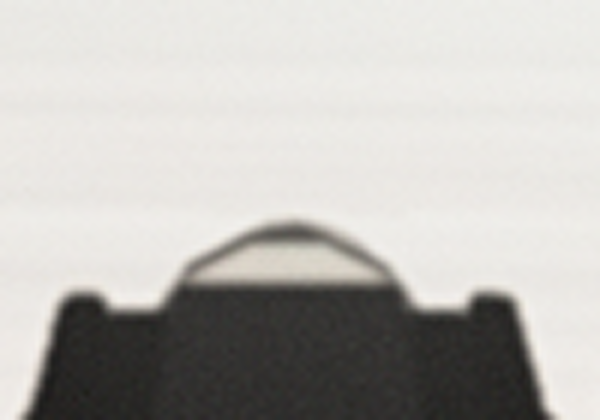

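```bash
python3 -m crank '[[0,0.004,0,0,0,0,-1],[0,0.008,0,0,0,0,-1],[0,0.011,0,0,0,0,-1],[0,0.014,0,0,0,0,-1],[0,0.016,0,0,0,0,-1],[0,0.016,0,0,0,0,-1]]'
python3 - <<'E'
from h import *
o=robot.get_obs()
print(o["position"],o["tool_rot"],o["ft_force"],o["moment"],o["time"],o["grip_width"])
E
```

```text
time: 9.35
position: [0.5149, -0.1037, 0.0986]
tool_rot: [0.707, 0.0, 0.001, -0.707]
ft_force: [1.8, -2.0, -2.1]
grip_width: 0.0193
[ 0.5149 -0.1037  0.0986] [ 0.7074  0.0003  0.0007 -0.7068] [ 1.8257 -2.0346 -2.1467] [-0.4017 -0.3171 -0.0172] 9.35 0.019315021994975503
```

```bash
python3 -m crank '[[0,0.002,0,0,0,0,-1],[0,0.004,0,0,0,0,-1],[0,0.006,0,0,0,0,-1],[0,0.006,0,0,0,0,-1]]'
python3 - <<'E'
from h import *
o=robot.get_obs()
print(o["position"],o["tool_rot"],o["ft_force"],o["moment"],o["time"],o["grip_width"])
E
```

```text
time: 9.85
position: [0.515, -0.1036, 0.0958]
tool_rot: [0.707, 0.0, 0.001, -0.707]
ft_force: [2.0, -1.6, 1.7]
grip_width: 0.02
[ 0.515  -0.1036  0.0958] [ 0.7073  0.0004  0.0008 -0.7069] [ 2.0333 -1.5728  1.6623] [-0.3969 -0.4935 -0.0089] 9.85 0.02004454852954707
```

```bash
python3 -m crank '[[0.0016,0,-0.001,0,0,0,-1],[0.0016,0.002,-0.001,0,0,0,-1],[0.0016,0.004,-0.001,0,0,0,-1],[0.0016,0.004,-0.001,0,0,0,-1]]'
python3 - <<'E'
from h import *
o=robot.get_obs()
print(o["position"],o["tool_rot"],o["ft_force"],o["moment"],o["time"],o["grip_width"])
E
```

```text
time: 10.35
position: [0.5152, -0.1036, 0.0935]
tool_rot: [-0.707, 0.0, -0.0, 0.707]
ft_force: [2.5, -0.4, 2.9]
grip_width: 0.0197
[ 0.5152 -0.1036  0.0935] [-0.707   0.0002 -0.0003  0.7072] [ 2.5429 -0.3771  2.8948] [ 0.0503 -0.5559  0.0119] 10.35 0.01967196747155585
```

Going in smoothly; about 1.5 mm left.

```bash
python3 -m crank '[[0.001,0.002,0,0,0,0,-1],[0.001,0.003,0,0,0,0,-1],[0.001,0.004,0,0,0,0,-1],[0.001,0.004,0,0,0,0,-1]]'
python3 - <<'E'
from h import *
o=robot.get_obs(); a=vision.camera("wrist");b=vision.camera("side")
u=lambda im,x,y:cv2.resize(im[y:y+70,x:x+70],(400,400),interpolation=cv2.INTER_CUBIC)
cv2.imwrite("pics/m9.png",np.hstack([u(a,285,190),u(b,300,140)]))
print(o["position"],o["tool_rot"],o["ft_force"],o["moment"],o["time"],o["grip_width"])
E
```

```text
time: 10.85
position: [0.5153, -0.1036, 0.0919]
tool_rot: [-0.707, 0.0, -0.0, 0.707]
ft_force: [1.5, 0.5, 8.3]
grip_width: 0.0196
[ 0.5153 -0.1036  0.0919] [-0.707   0.0004 -0.      0.7072] [1.4858 0.4737 8.2984] [ 0.1011 -0.1842 -0.0086] 10.85 0.019597136830318166
```

View pics/m9.png

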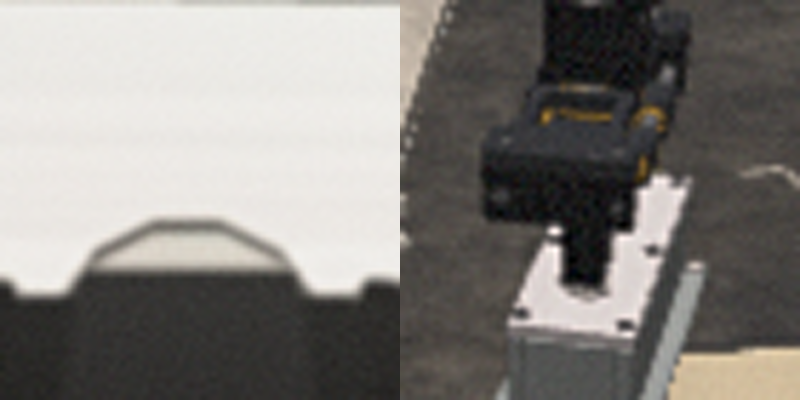

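```bash
python3 -m crank '[[0,0.001,0,0,0,0,-1],[0,0.002,0,0,0,0,-1],[0,0.002,0,0,0,0,-1]]'
```

```text
time: 11.32
position: [0.5153, -0.1036, 0.0919]
tool_rot: [-0.707, 0.0, -0.0, 0.707]
ft_force: [-0.3, 1.2, 14.4]
grip_width: 0.0198
```

```bash
python3 -m crank '[[0,-0.003,0,0,0,0,-1],[0,-0.003,0,0,0,0,0],[0,-0.003,0,0,0,0,0],[0,-0.003,0,0,0,0,0],[0,-0.1,0,0,0,0,0],[0,-0.2,0,0,0,0,0],[0,-0.3,0,0,0,0,0],[0,-0.3,0,0,0,0,0],[0,-0.3,0,0,0,0,0]]'
python3 - <<'E'
from h import *
o=robot.get_obs(); a=vision.camera("wrist");b=vision.camera("side")
cv2.imwrite("pics/w10.png",a)
u=lambda im,x,y:cv2.resize(im[y:y+70,x:x+70],(400,400),interpolation=cv2.INTER_CUBIC)
cv2.imwrite("pics/m10.png",np.hstack([u(b,300,140)]))
print(o["position"],o["tool_rot"],o["ft_force"],o["q"])
E
```

```text
time: 12.45
position: [0.5148, -0.1035, 0.24]
tool_rot: [-0.707, 0.001, 0.0, 0.707]
ft_force: [-0.2, 0.9, 0.2]
grip_width: 0.0433
[ 0.5148 -0.1035  0.24  ] [-0.7069  0.0007  0.0003  0.7073] [-0.1534  0.8752  0.1666] [-0.4114  0.3896  1.6768 -0.0001  1.0767 -1.9816]
```

View pics/w10.png

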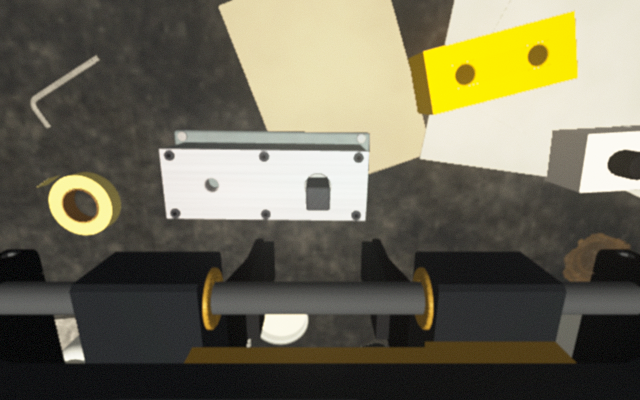

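View pics/m10.png

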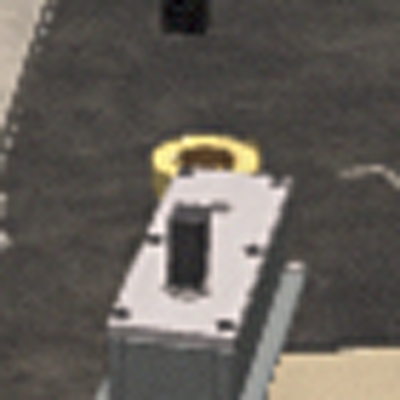

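```bash
python3 -m crank '[[-0.046,0,0.575,0,0,0,0],[-0.046,0,0.575,0,0,0,0],[-0.046,0,0.575,0,0,0,0],[-0.046,0,0.575,0,0,0,0],[-0.046,0,0.575,0,0,0,0],[-0.046,0.1,0.575,0,0,0,0],[-0.046,0.2,0.575,0,0,0,0],[-0.046,0.2,0.575,0,0,0,0],[-0.046,0.2,0.575,0,0,0,0]]' 30
python3 - <<'E'
from h import *
o=robot.get_obs(); a=vision.camera("wrist")
cv2.imwrite("pics/w11.png",a)
cv2.imwrite("pics/w10c.png",cv2.resize(cv2.imread("pics/w10.png")[170:200,195:230],(700,600),interpolation=cv2.INTER_CUBIC))
print(o["position"],o["tool_rot"],o["ft_force"],o["time"],proj("wrist",[.492,.184,.082],o))
E
```

```text
time: 13.68
position: [0.4931, 0.1836, 0.1408]
tool_rot: [0.707, -0.0, 0.0, -0.707]
ft_force: [0.5, 0.9, 0.5]
grip_width: 0.0433
[0.4931 0.1836 0.1408] [ 0.7071 -0.0003  0.0002 -0.7071] [0.4751 0.9299 0.5446] 13.675 [317.6689 227.3976]
```

View pics/w11.png

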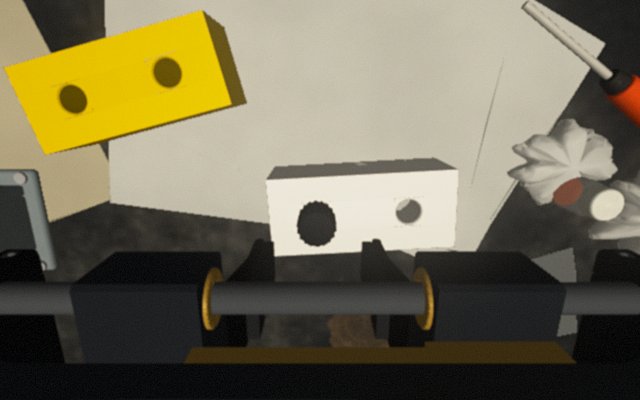

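View pics/w10c.png

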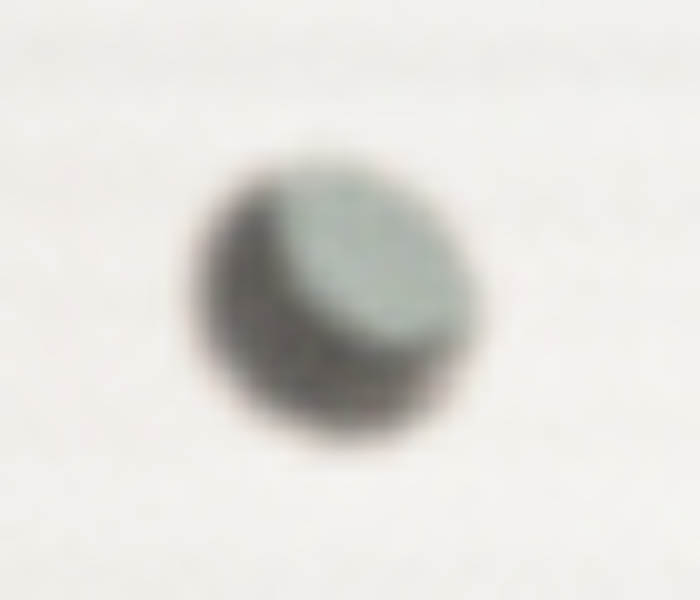

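```bash
python3 -m crank '[[-0.003,0.06,0,0,0,0,0],[-0.003,0.1,0,0,0,0,0],[-0.003,0.134,0,0,0,0,0],[-0.003,0.134,0,0,0,0,0],[-0.003,0.134,0,0,0,0,-1],[-0.003,0.134,0,0,0,0,-1],[-0.003,0.134,0,0,0,0,-1],[-0.003,0.134,0,0,0,0,-1]]' 30; python3 -m crank '[[0,-0.1,0,0,0,0,-1],[0,-0.2,0,0,0,0,-1],[0,-0.3,0,0,0,0,-1],[0,-0.34,0,0,0,0,-1]]'
```

```text
time: 14.72
position: [0.4918, 0.1838, 0.0744]
tool_rot: [-0.707, -0.0, -0.001, 0.707]
ft_force: [-0.0, -0.3, 7.3]
grip_width: 0.0233
time: 15.22
position: [0.4924, 0.184, 0.2466]
tool_rot: [-0.707, -0.002, -0.002, 0.707]
ft_force: [1.2, -0.1, -0.7]
grip_width: 0.0232
```

```bash
python3 -m crank '[[0.041,0,-0.773,0,0,0,-1],[0.041,0,-0.773,0,0,0,-1],[0.041,0,-0.773,0,0,0,-1],[0.041,0,-0.773,0,0,0,-1],[0.041,0,-0.773,0,0,0,-1],[0.041,0,-0.773,0,0,0,-1],[0.041,0,-0.773,0,0,0,-1],[0.041,0,-0.773,0,0,0,-1],[0.041,0.1,-0.773,0,0,0,-1],[0.041,0.2,-0.773,0,0,0,-1]]';python3 -m crank '[[0,0,0,0,0,0,-1],[0,0,0,0,0,0,-1]]'
python3 - <<'E'
from h import *
o=robot.get_obs(); a=vision.camera("wrist");b=vision.camera("side")
cv2.imwrite("pics/w12.png",a);cv2.imwrite("pics/s12.png",b)
u=lambda im,x,y:cv2.resize(im[y:y+70,x:x+70],(400,400),interpolation=cv2.INTER_CUBIC)
cv2.imwrite("pics/m12.png",np.hstack([u(a,285,185),u(b,300,120)]))
print(o["position"],o["tool_rot"],o["ft_force"],o["time"],o["q"])
E
```

```text
time: 16.48
position: [0.5117, -0.2006, 0.1432]
tool_rot: [0.707, 0.001, -0.0, -0.707]
ft_force: [-0.3, -0.5, -1.3]
grip_width: 0.0232
time: 16.73
position: [0.5124, -0.202, 0.1449]
tool_rot: [0.707, 0.001, 0.0, -0.707]
ft_force: [-0.6, 0.6, 0.1]
grip_width: 0.0232
[ 0.5124 -0.202   0.1449] [ 0.7074  0.0009  0.0001 -0.7069] [-0.5629  0.5745  0.1019] 16.725 [-0.5785  0.5551  1.7067  0.0002  0.8782 -2.1506]
```

View pics/w12.png

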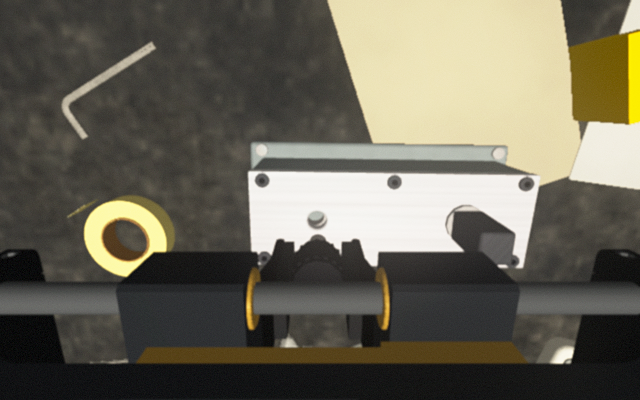

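View pics/m12.png

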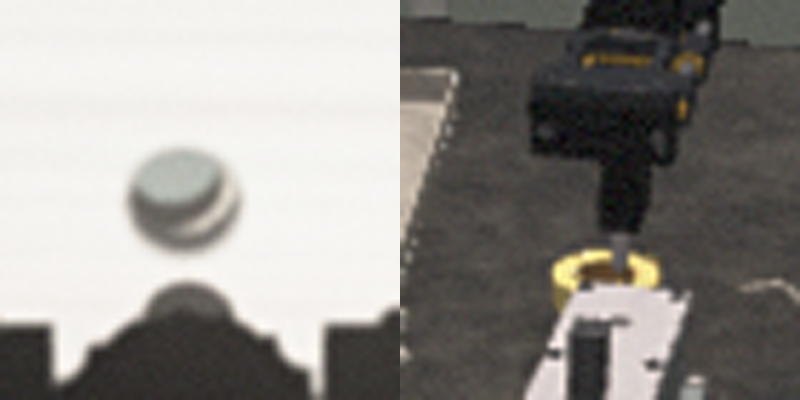

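Run:
```python
from h import *
o=robot.get_obs(); print(o["position"])
Rm=R.from_quat(o["tool_rot"]).as_matrix()
P=lambda x,d,z:proj("wrist",o["position"]+Rm@np.array([x,d,z]),o)
print("obs arc top",pix(190,283,285,185,5.714))
for c in(-.003,-.0015,0,.0015): print(c,P(c-.003,.0464,0),P(c-.005,.0424,0),"headtop front",P(c-.012,.0184-.026,0))
w=lambda x,y,z:onz("wrist",*pix(x,y,285,185,5.714),z,o)
print("hole",w(127,200,.068),w(242,200,.068),w(184,148,.068),w(184,252,.068))
print("bar hole right edge at mid", w(222,200,.059), "left",)
cv2.imwrite('pics/w12d.png',cv2.resize(cv2.imread('pics/w12.png')[205:260,280:355],(750,550),interpolation=cv2.INTER_CUBIC))
```

```text
[ 0.513  -0.203   0.1458]
obs arc top (317.8391669583479, 234.11498074903744)
-0.003 [317.0203 226.9616] [317.0059 226.0968] headtop front [316.8163 250.7677]
-0.0015 [317.0238 229.3691] [317.0094 228.5586] headtop front [316.8215 253.9701]
0 [317.0271 231.7669] [317.0129 231.0102] headtop front [316.8266 257.1549]
0.0015 [317.0305 234.155 ] [317.0164 233.4516] headtop front [316.8317 260.3222]
hole [ 0.5136 -0.2101  0.068 ] [ 0.5136 -0.1965  0.068 ] [ 0.5072 -0.2034  0.068 ] [ 0.5202 -0.2034  0.068 ]
bar hole right edge at mid [ 0.5168 -0.1987  0.059 ] left
```

View pics/w12d.png

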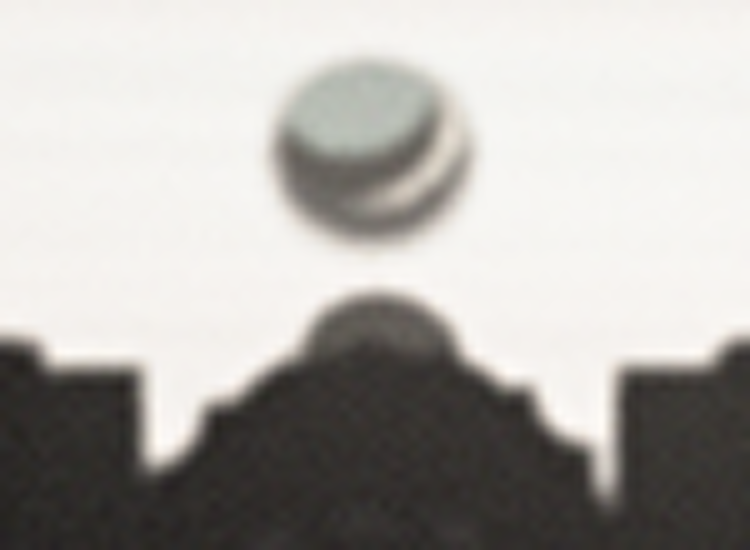

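```bash
python3 -m crank '[[-0.002,0.02,0,0,0,0,-1],[-0.002,0.035,0,0,0,0,-1],[-0.002,0.046,0,0,0,0,-1],[-0.002,0.046,0,0,0,0,-1],[-0.002,0.046,0,0,0,0,-1]]';python3 - <<'E'
from h import *
o=robot.get_obs(); a=vision.camera("wrist");o2=robot.get_obs()
cv2.imwrite("pics/w13.png",a)
cv2.imwrite('pics/w13d.png',cv2.resize(a[205:260,280:355],(750,550),interpolation=cv2.INTER_CUBIC))
print(o["position"],o2["position"],o["tool_rot"],o["ft_force"],o["time"])
E
```

```text
time: 17.45
position: [0.5106, -0.2029, 0.1205]
tool_rot: [-0.707, 0.0, -0.0, 0.707]
ft_force: [-0.7, 0.6, -0.8]
grip_width: 0.0231
[ 0.5106 -0.2029  0.1205] [ 0.5106 -0.203   0.1206] [-0.7071  0.0002 -0.0002  0.7071] [-0.6805  0.6258 -0.8101] 17.45
```

View pics/w13d.png

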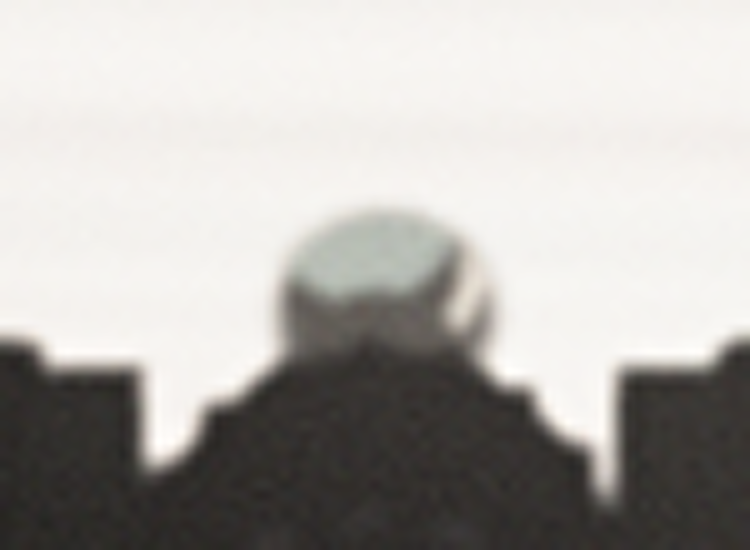

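Run:
```python
from h import *
o=robot.get_obs(); o["position"]=np.array([.5106,-.203,.1206])
w=lambda x,y,z:onz("wrist",*pix(x,y,280,205,10),z,o)
print("hole L,R",w(278,310,.068),w(497,310,.068),"top",w(388,205,.068))
print("tip L,R",w(295,300,.1206-.0464+.002),w(455,300,.1206-.0464+.002))
print("bar edge", w(448,290,.059))
print("shank in prev pic L,R", (305+460)/2/10+280-.45)
```

```text
hole L,R [ 0.5124 -0.2089  0.068 ] [ 0.5125 -0.1956  0.068 ] top [ 0.5057 -0.2022  0.068 ]
tip L,R [ 0.5086 -0.2077  0.0762] [ 0.5086 -0.1983  0.0762]
bar edge [ 0.5147 -0.1984  0.059 ]
shank in prev pic L,R 317.8
```

```bash
python3 -m crank '[[0.0012,0.008,0,0,0,0,-1],[0.0012,0.016,0,0,0,0,-1],[0.0012,0.024,0,0,0,0,-1],[0.0012,0.031,0,0,0,0,-1],[0.0012,0.031,0,0,0,0,-1]]';python3 - <<'E'
from h import *
o=robot.get_obs()
print(o["position"],o["ft_force"],o["moment"])
E
```

```text
time: 18.12
position: [0.5109, -0.2027, 0.1046]
tool_rot: [-0.707, 0.0, 0.0, 0.707]
ft_force: [-0.5, 0.2, -0.4]
grip_width: 0.0235
[ 0.5109 -0.2027  0.1046] [-0.5041  0.2042 -0.3955] [0.05   0.0117 0.0087]
```

Through the cover freely; tip at the bar's face. Continue down gently.

```bash
python3 -m crank '[[0,0.005,0,0,0,0,-1],[0,0.01,0,0,0,0,-1],[0,0.015,0,0,0,0,-1],[0,0.018,0,0,0,0,-1],[0,0.018,0,0,0,0,-1]]';python3 - <<'E'
from h import *
o=robot.get_obs()
print(o["position"],o["ft_force"],o["moment"])
E
```

```text
time: 18.75
position: [0.511, -0.2028, 0.0959]
tool_rot: [-0.707, 0.0, -0.0, 0.707]
ft_force: [0.1, -0.2, -0.4]
grip_width: 0.0232
[ 0.511  -0.2028  0.0959] [ 0.1439 -0.2122 -0.3632] [0.0284 0.0116 0.0423]
```

```bash
python3 -m crank '[[0,0.005,0,0,0,0,-1],[0,0.01,0,0,0,0,-1],[0,0.015,0,0,0,0,-1],[0,0.018,0,0,0,0,-1],[0,0.02,0,0,0,0,-1],[0,0.02,0,0,0,0,-1]]';python3 - <<'E'
from h import *
o=robot.get_obs()
print(o["position"],o["ft_force"],o["moment"])
E
```

```text
time: 19.5
position: [0.511, -0.2028, 0.0865]
tool_rot: [0.707, -0.0, 0.0, -0.707]
ft_force: [-2.4, -0.1, 3.2]
grip_width: 0.023
[ 0.511  -0.2028  0.0865] [-2.4497 -0.09    3.2045] [0.1372 0.2607 0.0358]
```

```bash
python3 -m crank '[[0,0.002,0,0,0,0,-1],[0,0.004,0,0,0,0,-1],[0,0.004,0,0,0,0,-1]]';python3 - <<'E'
from h import *
o=robot.get_obs()
print(o["position"],o["ft_force"],o["moment"])
E
```

```text
time: 19.88
position: [0.5111, -0.2028, 0.0863]
tool_rot: [0.707, 0.0, 0.0, -0.707]
ft_force: [-4.9, 2.8, 17.0]
grip_width: 0.0232
[ 0.5111 -0.2028  0.0863] [-4.8883  2.8262 16.966 ] [ 0.3691  0.6685 -0.0505]
```

```bash
python3 -m crank '[[0,-0.004,0,0,0,0,-1],[0,-0.004,0,0,0,0,0],[0,-0.004,0,0,0,0,0],[0,-0.004,0,0,0,0,0],[0,-0.06,0,0,0,0,0],[0,-0.16,0,0,0,0,0],[0,-0.28,0,0,0,0,0],[0,-0.32,0,0,0,0,0],[0.04,-0.32,0.1,0,0,0,0],[0.04,-0.32,0.1,0,0,0,0]]'; python3 -m crank '[[0,0,0,0,0,0,0],[0,0,0,0,0,0,0]]';python3 - <<'E'
from h import *
o=robot.get_obs(); a=vision.camera("wrist");b=vision.camera("side");c=vision.camera("scene")
u=lambda im,x,y,w:cv2.resize(im[y:y+w,x:x+w],(400,400),interpolation=cv2.INTER_CUBIC)
cv2.imwrite("pics/w14.png",a);cv2.imwrite("pics/m14.png",np.hstack([u(b,300,145,70),u(c,325,165,70)]))
print(o["position"],o["tool_rot"],o["ft_force"],o["time"])
print("yaw/pred of tops: pin",proj("wrist",[.5145,-.1030,.114],o),"bolt",proj("wrist",[.5122,-.2028,.094],o))
for n in("side","scene"): print(n,proj(n,[.5145,-.1030,.114]),proj(n,[.5122,-.2028,.094]))
E
```

```text
time: 21.12
position: [0.5315, -0.1502, 0.2443]
tool_rot: [-0.707, -0.001, 0.001, 0.707]
ft_force: [-1.1, -0.3, -0.6]
grip_width: 0.0432
time: 21.38
position: [0.5308, -0.1536, 0.2436]
tool_rot: [-0.707, 0.001, -0.0, 0.707]
ft_force: [0.4, 0.6, 0.5]
grip_width: 0.0438
[ 0.5308 -0.1536  0.2436] [-0.7071  0.0008 -0.0002  0.7071] [0.3655 0.6104 0.5114] 21.375
yaw/pred of tops: pin [380.0392 179.0038] bolt [259.6264 171.6215]
side [332.4842 176.3806] [338.557  168.2578]
scene [351.8721 186.9396] [367.6683 181.9425]
```

View pics/w14.png

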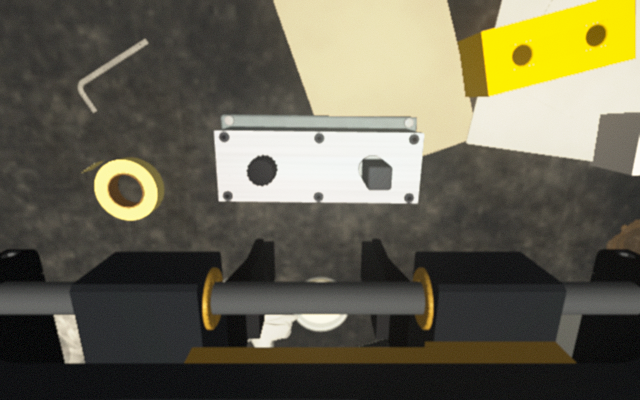

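View pics/m14.png

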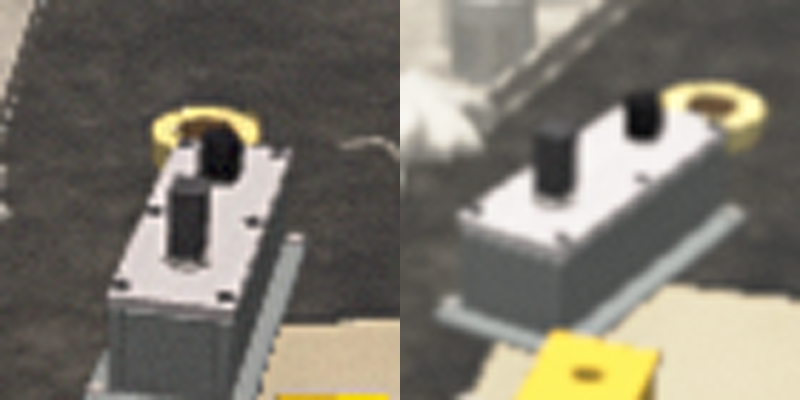

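Both parts stand upright and seated: the pin's handle top is at about (379,176) and the bolt head at (262,171) in the wrist view. The collar and head lie flat on the cover, and the bystanders are undisturbed. I'm handing in.

```bash
python3 -c "
from rig import robot
print(robot.get_obs()['time'],robot.hand_in())"
```

```text
the job is handed in; nothing more can be done
21.525 None
```

The drift pin and the bolt are both fully home in the mount, and I handed the job in at 21.5 s of the 58 s allowed.

- **Finding the bar hole:** The wrist pictures showed one of the bar's holes about 8.4 mm off towards -y. The pin's nose went into it with no contact force.
- **Drawing the bar:** I drew the bar back towards +y against about 3.3 N. The taper did the last part of the alignment as the pin went down.
- **Pin home:** The pin came to a firm stop at 14 N, at the height worked out for the collar lying on the cover.
- **Bolt home:** The bolt met no resistance through the cover and bar until about the last millimetre. It stopped at 17 N within 0.1 mm of the height worked out for the head lying on the cover.

In the last pictures both parts stand upright with collar and head on the cover. The gripper is clear and the bystanders in view are undisturbed; I did not look closely at each of them at the end.

No check failed. Before the bolt went in, the bar hole still looked about 1 mm towards -y of the bolt hole, which is within the pin's play. The camera positions disagreed by 1 to 2 mm, so I set the final alignment from the pin or bolt tip and its hole seen in the same wrist picture.

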